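Check a parts dryer's hidden switch by feel, then load its upper tray

ROBOT

A 7-joint arm with a two-finger parallel gripper is mounted at the origin on a cart in front of the work surface, level with it; the furniture and walls round the work are solid. World frame = base frame: x ahead of the robot, y to its left, z up, the work surface at z = 0. Lengths are in mm, angles in rad, forces in N, time in s.
With the tool pointing down it reaches from about 375 to 925 mm from the base axis. Payload 3.1 kg.
Tool frame: the origin (TCP) lies midway between the tips of the shut fingers; the grasp point (between the pads) lies 19 mm behind it (robot.hold_point_z is the distance from the TCP to the grasp point, in mm); z points along the fingers, y is the line along which they close (so a half turn about z gives the same grasp; the last joint's range is limited). The gripper opens to 85 mm and grips with 20 to 120 N. Pads are 22 mm wide; open, the fingers measure 114 mm over their backs; the gripper's body (76 mm by 85 mm) begins 54 mm behind the grasp point. The pads swing forward as they close: fully open they stand 13 mm farther back than shut.
Start: joints at [1.038, 0.383, 0.044, 1.598, -0.018, 1.161, -0.05], TCP at [273.818, -589.514, 231.269] pointing down, gripper open.
Joint ranges: [-2.61, 2.61], [-0.41, 2.15], [-1.48, 1.57], [0, 2.5], [-1.57, 4.71], [0.05, 1.97], [-2.85, 2.85]. Speed limits (rad/s): [2.79, 2.79, 3.14, 3.14, 3.14, 3.14, 3.14].

INTERFACE

Orientations are given as [roll, pitch, yaw] about the fixed x, y, z axes, in that order (R = Rz(yaw) Ry(pitch) Rx(roll)).
In Python, from bench import robot gives the robot as it stands.
- The arm moves only by the shell command python3 inch.py 'ROWS' [OPENING]. ROWS is rows parted by semicolons, their numbers by spaces, 1 to 8 of them, each of 6 numbers: dx, dy, dz in mm, then a rotation vector rx, ry, rz in rad; each row shifts and turns the commanded pose from where the row before left it, along the tool's axes as they then stand; what a row does not reach is not made up. A row lasts 1/12 s, in which the tool goes at most 41.7 mm and 0.125 rad, less where a joint would pass 70% of its speed; a pose out of reach is approached as far as the arm can. OPENING is the finger opening in mm, set as the command begins (- or left out keeps the last). The fingers move at their own pace and stop on an object; the grip force is fixed at half the most. Time passes only in rows, so rows that do not move let the fingers close. It prints the time, the measured TCP pose, the force, the opening and the grip force at its end.
- robot.observe(): the state, without advancing time (a new reading comes with each control period).
- robot.grab_frame(name): name is "side" or "top"; returns a dict with "color" (420x560x3 uint8, red, green, blue), "fx", "fy", "cx", "cy" (pixels), "extrinsics" (4x4, takes a point from camera to world coordinates). Camera axes: x right, y down, z forward; pixel columns grow to the right and rows downward; lengths in mm; the calibration is good to about 2 mm. A picture is of the moment at which its call begins. There is no depth.
- robot.sign_off(): hands the job in; it is judged then, once.
The state is a dict: "clock": time; "qpos": joint angles; "dq": joint speeds; "joint_torque": joint torques, N m; "eef_pos": TCP position; "ee_rot": TCP orientation; "contact_force": force on the tool from outside, world axes, zero at the start; "torque": the same for the moment, N m; "width": finger opening in mm; "grip_force": force on a finger pad.
Only numpy, scipy, OpenCV 4.12 (cv2) and the standard library are available. Lean on these libraries where they do the work, as an engineer would, in place of code of your own. Each camera call takes 0.05 s, during which the arm holds its last target. There are 200 camera calls.

TASK

Get the bench parts dryer working on this batch. Its blower switch has no lamp and sits out of sight under the overhang on the dryer's left-hand side, so reach in there with closed fingertips and feel which way the lever leans: if it is off, push it gently over to on; if it is already on, leave it on. Also lift the loaded tray by its handle and lower it level onto the dryer so that all four corner holes go over their posts and it sits fully down before you let go, with both bearings still lying in it; leave the grease pot, the white bottle and the red box alone.

Things in the scene. Friction and masses are not known exactly. Their poses are not given: they have to be found in the camera images.
- dryer: Bench parts dryer, fixed: grey blower housing, 150 mm (x) by 114 mm (y), top z 90 mm, under a wider steel lower tray, 160 x 200 mm, with washed parts in it (none over z 125 mm). Origin: under its centre on the worktop; x points from the louvred front to the back, y to its left, z up. Yaw within 12 degrees of the robot's axes.
- switch (a point): Toggle pivot in the left-hand (+y) side face at dryer x 18, y 57, z 50 mm. A black bat lever 14 mm thick sticks out level, 44 mm toward +y, and swings about the vertical: OFF leans 23 degrees to the front (tip at x -17 mm from here), ON 23 degrees to the back (tip x +17 mm). Its state is not reported. About 6 N near the tip throws it over; 2 N leaves it.
- overhang (a point): Lower outer edge of the lower tray's rim, straight out from the switch: 43 mm outside the side face (dryer y 100), z 92 mm; the rim's top is z 112 mm. The lever's tip (y 97 to 101) is under it, out of reach of a vertical tool: come from outside and above, tilted about 40 degrees, fingertips pointing to the dryer's -y and down.
- gusset (a point): Centre of the sheet gusset under the overhang at the front of the switch's side: 4 mm thick in x (dryer x -75 to -71), from the side face out to dryer y 98, z 29 to 95 mm. From it to the back the side is open; the lever at OFF leaves about 65 mm between the two for a finger.
- post (a point): Tip of the back left one of the dryer's four posts (dryer x +-66, y +-86 mm): 15 mm thick up to a shoulder at z 162 mm, then a 10 mm pin 30 mm tall with a tapered tip, top at z 192 mm.
- seat (a point): Fixed point on the dryer: middle of the four post shoulders, z 162 mm, axes as the dryer's. The upper tray's underside comes to rest at this height, its origin on this point.
- tray: Loose steel upper tray, 160 x 200 mm (x by y), about 0.45 kg, floor 4 mm thick, rim 14 mm high; lies on the worktop. Origin: centre of its underside, z up. Four 14 mm round holes through the floor at x = +-66, y = +-86 mm fit over the dryer's pins (10 mm). It is the same turned half round, so either way round will do.
- handle (a point): Middle of the tray's black handle bar, on the tray's centre 66 mm above its underside. The bar runs along the tray's y, 86 mm long, 14 mm thick (x) and 16 mm high, on two end posts at y = +-38 mm; grip it across x from above. Axes as the tray's.
- bearing_a: Loose steel ball bearing, 52 mm across, 15 mm high, 0.13 kg, lying in the tray on one side of the handle. Origin: centre of its underside, z along its bore.
- bearing_b: The same kind of bearing on the other side of the handle.
- grease_pot: Bystander: white round pot, 53 mm across, 50 mm high, standing behind the dryer to its left. Origin: centre of its underside.
- activator: Bystander: white bottle, 43 mm across, 135 mm high with its nozzle, standing to the right of the dryer. Origin: centre of its underside.
- red_box: Bystander: red plastic box, 65 x 112 x 58 mm high, standing to the right of the dryer. Origin: centre of its underside.

How it is judged:
By the outcome, as a careful person would: the job done as asked, in the order asked, and still so for the second after the job is handed in, with the robot touching nothing.
It also fails if it takes over 72 s, if anything falls off the work surface, if the arm or the gripper's body presses on something with over 40 N, if the wrist force passes 120 N, or if a joint passes its speed limit or range.

## Working session

There is one attempt and no reset: what is moved stays moved. The work goes in short steps, Python scripts to look and compute and a shell command to move; the robot and the scene stay as the last step left them, time stands still between calls to the robot, and variables do not carry over. Pictures are saved under pics/ and viewed, at most 10 in all, crops included, and the job is handed in when it is done.

```bash
ls; mkdir -p pics
python3 - <<'E'
from bench import robot
import cv2
for n in("top","side"):
    f=robot.grab_frame(n); cv2.imwrite(f"pics/{n}0.png",f["color"][:,:,::-1]); print(n,f["fx"],f["cx"],f["cy"],f["extrinsics"])
print(robot.observe())
E
```

```text
bench.py
inch.py
pics
top 488.6138693727664 291.9940598025063 205.7195174675809 [[-1.11335458e-02 -9.81278220e-01  1.92273500e-01  2.66941210e+02]
 [-9.99917197e-01  1.21664948e-02  4.19242621e-03  2.50694517e+01]
 [-6.45323107e-03 -1.92210903e-01 -9.81332423e-01  1.43752298e+03]
 [ 0.00000000e+00  0.00000000e+00  0.00000000e+00  1.00000000e+00]]
side 399.81593492217735 282.8380485236833 208.40707854867006 [[-9.95361263e-01  6.44214885e-02 -7.14550724e-02  6.01521864e+02]
 [ 9.37058239e-02  4.80885360e-01 -8.71761716e-01  9.04789839e+02]
 [-2.17984892e-02 -8.74413599e-01 -4.84691328e-01  6.30165397e+02]
 [ 0.00000000e+00  0.00000000e+00  0.00000000e+00  1.00000000e+00]]
{'clock': 0.1, 'qpos': array([ 1.03823585,  0.38376993,  0.04385828,  1.59947016, -0.01786048,
        1.16119831, -0.04988229]), 'dq': array([-0.00025039, -0.00022192, -0.00116124, -0.00160317, -0.00030528,
       -0.00048702,  0.00098138]), 'joint_torque': array([ 2.68218675e-03, -4.34732080e+01,  1.02920383e+00, -2.50457007e+01,
        1.08225178e-02,  5.40547888e-03, -2.92553949e-06]), 'eef_pos': array([ 273.37866242, -588.74380926,  229.97768727]), 'ee_rot': array([-3.13914532e+00,  1.73640500e-04,  4.34853091e-01]), 'contact_force': array([ 0.52224298,  0.55111085, -0.50697969]), 'torque': array([ 0.00630468, -0.00642186,  0.02042832]), 'grip_force': 0.0, 'width': 84.99448665457156}
```

View pics/top0.png

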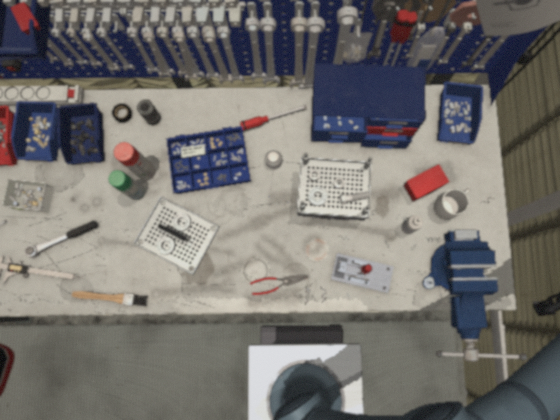

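View pics/side0.png

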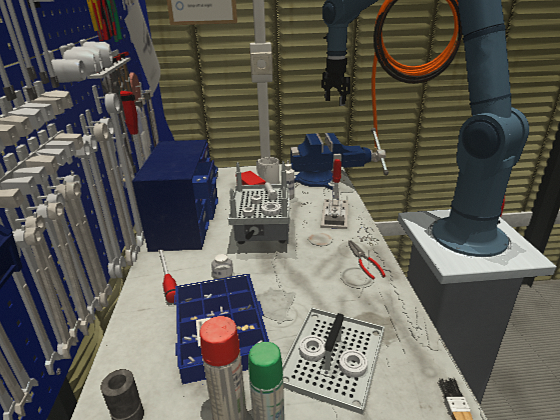

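Top view: tray at about (178,236), dryer at about (335,188), with the pot at (273,158), bottle at (413,225) and red box at (427,182). Next I'll zoom in on the dryer and tray.

```bash
cat > h.py <<'E'
import numpy as np, cv2
from scipy.spatial.transform import Rotation as R
from bench import robot
def ray(f,u,v):
    E=f["extrinsics"]; d=E[:3,:3]@np.array([(u-f["cx"])/f["fx"],(v-f["cy"])/f["fy"],1]); return E[:3,3],d/np.linalg.norm(d)
def onz(f,u,v,z):
    o,d=ray(f,u,v); return o+d*(z-o[2])/d[2]
def proj(f,p):
    E=f["extrinsics"]; c=E[:3,:3].T@(np.array(p,float)-E[:3,3]); return np.array([f["fx"]*c[0]/c[2]+f["cx"],f["fy"]*c[1]/c[2]+f["cy"]])
def two(f1,p1,f2,p2):
    o1,d1=ray(f1,*p1);o2,d2=ray(f2,*p2)
    t=np.linalg.lstsq(np.c_[d1,-d2],o2-o1,rcond=None)[0]; a,b=o1+d1*t[0],o2+d2*t[1]
    return (a+b)/2,np.linalg.norm(a-b)
def pose():
    s=robot.observe(); return s["eef_pos"],R.from_euler("xyz",s["ee_rot"]),s
def delta(tp,tr):
    """tool-axes offset and rotvec to target"""
    p,r,s=pose(); return r.inv().apply(np.array(tp)-p), (r.inv()*tr).as_rotvec()
E
python3 - <<'E'
import cv2,numpy as np
t=cv2.imread("pics/top0.png"); s=cv2.imread("pics/side0.png")
c=lambda im,x,y,w,h,k:cv2.resize(im[y:y+h,x:x+w],None,fx=k,fy=k,interpolation=cv2.INTER_CUBIC)
a=c(t,285,140,100,90,4); b=c(t,130,190,100,90,4); d=c(s,215,160,100,100,4)
e=c(s,278,300,115,115,4)[:400,:400]
o=np.zeros((600,800,3),np.uint8); o[:360//1*1,:400]=a[:360]; 
o=np.vstack([np.hstack([a,b])])
cv2.imwrite("pics/c1.png",o)
o=np.hstack([d,c(s,278,303,100,100,4)]); cv2.imwrite("pics/c2.png",o)
E
```

```text
(no output)
```

View pics/c1.png

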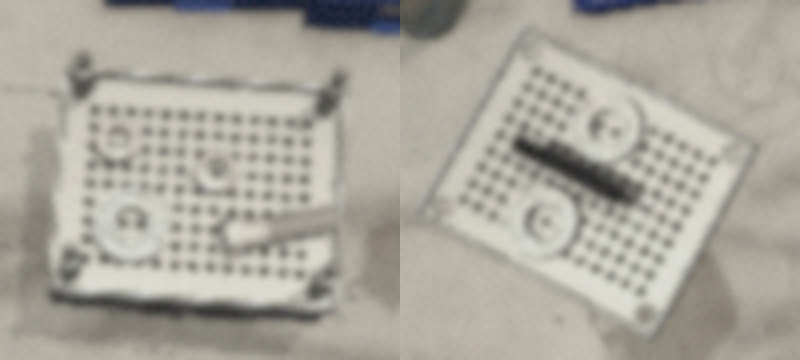

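View pics/c2.png

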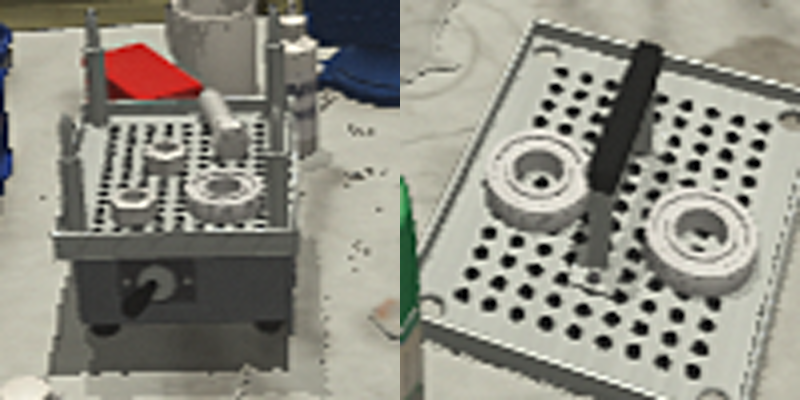

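The crops show four posts on the dryer. In the side view their tips are near crop (68,118), (92,10), (275,127) and (274,10), and the lever appears to lean left, which is toward the back. The tray's hole and rim corners are also visible, with the bearings on either side of the handle. Next step is measuring.

```bash
cat > m.py <<'E'
from h import *
ft=robot.grab_frame("top"); fs=robot.grab_frame("side")
def fit(loc,w):
    loc=np.array(loc,float);w=np.array(w)[:,:2]; lc=loc-loc.mean(0); wc=w-w.mean(0)
    th=np.arctan2((lc[:,0]*wc[:,1]-lc[:,1]*wc[:,0]).sum(),(lc*wc).sum())
    c,s=np.cos(th),np.sin(th); M=np.array([[c,-s],[s,c]]); t=w.mean(0)-M@loc.mean(0)
    return t,th,(w-(loc@M.T+t)).round(1).tolist()
S=lambda x,y:(215+x/4-.4,160+y/4-.4); T=lambda x,y:(285+x/4-.4,140+y/4-.4)
# dryer posts BL,BR,FL,FR in side, z192
L=[(66,86),(66,-86),(-66,86),(-66,-86)]
print("post side",fit(L,[onz(fs,*S(*p),191) for p in [(68,116),(92,10),(275,126),(274,10)]]))
print("post top",fit(L,[onz(ft,*T(*p),191) for p in [(80,62),(340,74),(68,256),(322,274)]]))
# rim bottom edge near side z112 top corner left: BL, FL
print("rimtop side",fit([(80,100),(-80,100)],[onz(fs,*S(*p),112) for p in [(53,236),(299,236)]]))
T2=lambda x,y:(130+(x-400)/4-.4,190+y/4-.4); S2=lambda x,y:(278+(x-400)/4-.4,303+y/4-.4)
H=[(66,86),(66,-86),(-66,-86),(-66,86)]
print("tray holes top",fit(H,[onz(ft,*T2(*p),4) for p in [(530,45),(733,152),(645,316),(437,208)]]))
print("tray corners top",fit([(80,100),(80,-100),(-80,-100),(-80,100)],[onz(ft,*T2(*p),14) for p in [(520,28),(757,148),(648,335),(420,210)]]))
# side: image left=+x
w=[onz(fs,*S2(*p),4) for p in [(432,303),(547,52),(790,118),(712,395)]]
print("tray holes side",fit(H,w))
# handle top blob
for f,box,n in ((ft,(155,215,200,250),"top"),(fs,(315,305,350,385),"side")):
    x0,y0,x1,y1=box; g=f["color"].max(2)[y0:y1,x0:x1]<60
    k,lab,st,ce=cv2.connectedComponentsWithStats(g.astype(np.uint8)); i=1+st[1:,4].argmax()
    pts=np.argwhere(lab==i)[:,::-1]+[x0,y0]; r=cv2.minAreaRect(pts.astype(np.float32)); print(n,r,onz(f,*r[0],74 if n=="top" else 68))
# lever predicted
import sys
p,r,s=pose(); print(p,s["ee_rot"])
E
python3 m.py
```

```text
post side (array([583.14421709, -77.58491844]), np.float64(-0.1256882584990078), [[-4.9, -3.5], [2.5, -5.4], [-1.1, 11.7], [3.5, -2.8]])
post top (array([575.92346985, -83.72940912]), np.float64(-0.0837006443310076), [[-1.3, -1.0], [2.6, -1.5], [-0.9, -2.1], [-0.4, 4.7]])
rimtop side (array([579.02269825, -80.96431994]), np.float64(-0.13091428383672918), [[-0.9, 0.1], [0.9, -0.1]])
tray holes top (array([465.48654509, 375.19083354]), np.float64(-0.48359691451415415), [[3.6, 0.1], [0.6, -1.6], [-2.7, -1.1], [-1.6, 2.6]])
tray corners top (array([464.30078125, 372.79901647]), np.float64(-0.48901336493392267), [[-3.4, 2.5], [-2.1, 0.5], [3.3, 1.8], [2.2, -4.8]])
tray holes side (array([467.42337931, 371.77247761]), np.float64(-0.4808819167621861), [[-1.4, -0.1], [0.2, 0.9], [0.8, 1.1], [0.5, -1.9]])
top ((172.19998168945312, 231.5999755859375), (26.83281707763672, 2.683281660079956), 26.56505012512207) [463.9463403  369.40060081  74.        ]
side ((332.56060791015625, 331.79449462890625), (14.500860214233398, 39.045475006103516), 12.33908748626709) [471.33900052 376.44224376  68.        ]
[ 273.51233782 -588.97904099  230.34276099] [-3.13985642e+00  1.30347165e-04  4.34876708e-01]
```

Run:
```python
import cv2
s=cv2.imread("pics/side0.png")[155:230,220:300]; s=cv2.resize(s,None,fx=8,fy=8,interpolation=cv2.INTER_LANCZOS4); cv2.imwrite("pics/c3.png",s)
t=cv2.imread("pics/top0.png")[148:223,292:380]; t=cv2.resize(t,None,fx=8,fy=8,interpolation=cv2.INTER_LANCZOS4); cv2.imwrite("pics/c4.png",t)
```

```text
(no output)
```

View pics/c3.png

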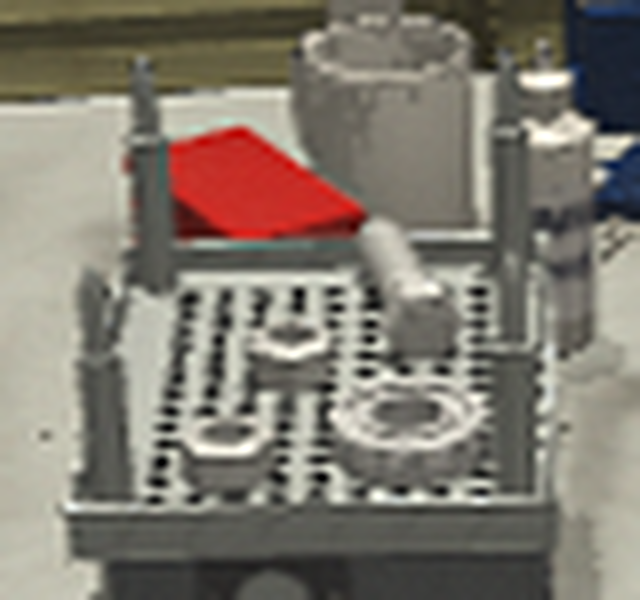

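View pics/c4.png

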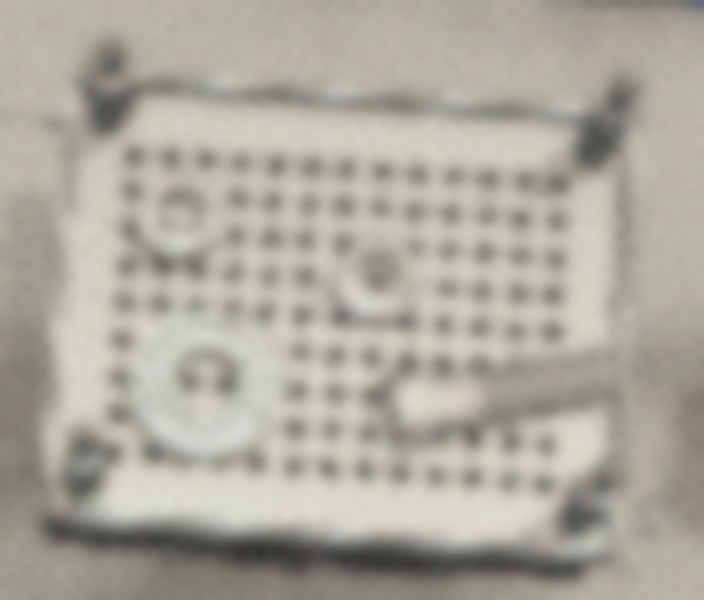

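Side zoom (x8): tips at BL (95,272), BR (143,60) and FR (505,55); shoulders at BL (103,349), BR (150,132), FR (512,125) and FL (517,346). Top zoom: tips near (112,45), (625,85), (93,435) and (600,472), and hole-grid corners at (137,155), (560,185), (545,485) and (115,455).

```bash
cat > m2.py <<'E'
from h import *
exec(open("m.py").read().split("S=lambda")[0].split("import *")[1])
S=lambda x,y:(220+x/8-.45,155+y/8-.45); T=lambda x,y:(292+x/8-.45,148+y/8-.45)
L=[(66,86),(66,-86),(-66,-86),(-66,86)]
print("tips side",fit(L[:3],[onz(fs,*S(*p),191) for p in [(95,272),(143,60),(505,55)]]))
print("should side",fit(L,[onz(fs,*S(*p),162) for p in [(103,349),(150,132),(512,125),(517,346)]]))
print("tips top",fit(L,[onz(ft,*T(*p),191) for p in [(112,45),(625,85),(600,472),(93,435)]]))
print("grid top",fit([(50,60),(50,-60),(-50,-60),(-50,60)],[onz(ft,*T(*p),99) for p in [(137,155),(560,185),(545,485),(115,455)]]))
for a,b in [((112,45),(95,272)),((625,85),(143,60)),((600,472),(505,55))]: print(two(ft,T(*a),fs,S(*b)))
q=lambda f,p,o:((proj(f,p)-o+.45)*8).round(0)
for X,Y,th in [(576,-82,-.09)]:
    M=R.from_euler("z",th).as_matrix(); W=lambda p:M@np.array(p,float)+[X,Y,0]
    for n,p in dict(pivot=(18,57,50),on=(35,97.5,50),off=(1,97.5,50),rimBL=(80,100,112),rimFL=(-80,100,112)).items(): print(n,W(p).round(1),q(fs,W(p),[220,155]),((proj(fs,W(p))-[215,160]+.4)*4).round(0))
E
python3 m2.py
```

```text
tips side (array([582.91070249, -84.20969491]), np.float64(-0.0876198514631176), [[-1.2, -0.1], [-0.2, -1.4], [1.5, 1.5]])
should side (array([582.06722359, -86.22676562]), np.float64(-0.09346578141619906), [[-0.9, -1.1], [0.8, -0.8], [0.5, -0.5], [-0.4, 2.4]])
tips top (array([579.30288846, -86.45105853]), np.float64(-0.08781283258450677), [[0.3, -0.6], [-0.6, 1.2], [0.6, 3.2], [-0.2, -3.8]])
grid top (array([580.18358539, -87.66874152]), np.float64(-0.08586242975794642), [[5.5, 14.4], [2.9, -15.3], [-5.3, -14.5], [-3.1, 15.4]])
(array([654.30775608,  -7.30458484, 189.28880384]), np.float64(1.7198396635098914))
(array([ 639.05767503, -177.02785747,  190.38360388]), np.float64(3.8481880397144668))
(array([ 508.93182912, -163.7195636 ,  189.95203677]), np.float64(4.2916227611670275))
pivot [599.1 -26.8  50. ] [295. 604.] [167. 282.]
on [619.6  12.   50. ] [237. 670.] [138. 315.]
off [585.8  15.   50. ] [340. 668.] [190. 314.]
rimBL [664.7  10.4 112. ] [ 84. 515.] [ 62. 237.]
rimFL [505.3  24.8 112. ] [583. 505.] [311. 232.]
```

```bash
cat >> h.py <<'E'
DX,DY,DTH=581.,-86.,-0.088
def D(p): return R.from_euler("z",DTH).apply(np.array(p,float))+[DX,DY,0]
def toD(p): return R.from_euler("z",-DTH).apply(np.array(p,float)-[DX,DY,0])
def down(psi): return R.from_euler("z",psi)*R.from_euler("x",np.pi)
RS=down(np.pi/2+DTH)*R.from_euler("y",-.7)
E
python3 - <<'E'
from h import *
f=robot.grab_frame("top"); print("pot",toD(onz(f,273,158,50)))
tip=D((-38,90,46)); pre=tip-RS.apply([0,0,120]); print(tip,pre)
p,r,s=pose(); print("translate", r.inv().apply(pre+[0,0,160]-p), "rot", (r.inv()*down(np.pi/2+DTH)).as_rotvec())
E
```

```text
pot [ 86.51651251 179.74586326  50.        ]
[551.05682295   6.99143051  46.        ] [557.8509848   83.99841679 137.78106247]
translate [ 541.32847734 -491.0053985   -66.54492922] rot [-5.71072518e-04 -3.16033092e-04 -1.04795026e+00]
```

```bash
python3 inch.py '0 0 -35 0 0 0; 0 0 -35 0 0 0; 27 -24.5 0 0 0 0; 27 -24.5 0 0 0 0; 27 -24.5 0 0 0 0; 27 -24.5 0 0 0 0; 27 -24.5 0 0 0 0; 27 -24.5 0 0 0 0' 0; python3 inch.py '27 -24.5 0 0 0 0; 27 -24.5 0 0 0 0; 27 -24.5 0 0 0 0; 27 -24.5 0 0 0 0; 27 -24.5 0 0 0 0; 27 -24.5 0 0 0 0; 27 -24.5 0 0 0 0; 27 -24.5 0 0 0 0'; python3 inch.py '27 -24.5 0 0 0 0; 27 -24.5 0 0 0 0; 27 -24.5 0 0 0 0; 27 -24.5 0 0 0 0; 27 -24.5 0 0 0 0; 27 -24.5 0 0 0 0; 0 0 0 0 0 -0.1;0 0 0 0 0 -0.12'
python3 inch.py '0 0 0 0 0 -0.12;0 0 0 0 0 -0.12;0 0 0 0 0 -0.12;0 0 0 0 0 -0.12;0 0 0 0 0 -0.12;0 0 0 0 0 -0.12;0 0 0 0 0 -0.12; 0 0 0 0 0 0'; python3 inch.py '0 0 0 0 -0.12 0;0 0 0 0 -0.12 0;0 0 0 0 -0.12 0;0 0 0 0 -0.12 0;0 0 0 0 -0.12 0;0 0 0 0 -0.1 0;0 0 0 0 0 0;0 0 0 0 0 0'
python3 - <<'E'
from h import *
tip=D((-38,90,46)); pre=tip-RS.apply([0,0,120]); print(delta(pre,RS), pose()[0])
E
```

```text
clock: 1.02
eef_pos: [359.2, -386.3, 301.5]
ee_rot: [3.141, -0.0, 0.435]
contact_force: [0.4, 0.5, -0.1]
width: -0.1
grip_force: 0.0
clock: 1.68
eef_pos: [472.5, -117.5, 301.7]
ee_rot: [3.141, -0.001, 0.435]
contact_force: [1.1, -0.6, -0.1]
width: -0.0
grip_force: 0.0
clock: 2.35
eef_pos: [557.2, 86.7, 301.4]
ee_rot: [-3.14, -0.001, 0.667]
contact_force: [0.3, -0.1, 0.5]
width: -0.2
grip_force: 0.0
clock: 3.02
eef_pos: [557.1, 82.2, 301.3]
ee_rot: [-3.142, 0.0, 1.497]
contact_force: [-0.2, -1.3, 0.6]
width: -0.1
grip_force: 0.0
clock: 3.68
eef_pos: [556.7, 83.9, 299.8]
ee_rot: [-3.139, 0.699, 1.498]
contact_force: [0.1, -0.2, 0.4]
width: -0.1
grip_force: 0.0
(array([104.31864066,   1.44909499, 123.99457995]), array([ 0.00750102, -0.00147889,  0.01164094])) [556.67791256  83.93589098 299.82350912]
```

```bash
python3 inch.py '26 0 31 0 0 0.012; 26 0 31 0 0 0; 26 0 31 0 0 0; 26 0 31 0 0 0; 0 1.5 0 0 0 0; 0 0 0 0 0 0'; python3 inch.py '0 0 15 0 0 0;0 0 15 0 0 0;0 0 15 0 0 0;0 0 15 0 0 0;0 0 0 0 0 0'
python3 - <<'E'
from h import *
print(delta(D((-38,90,46)),RS), toD(pose()[0]), pose()[2]["contact_force"])
f=robot.grab_frame("side"); im=f["color"][130:250,190:350,::-1]; cv2.imwrite("pics/e1.png",cv2.resize(im,None,fx=5,fy=5,interpolation=cv2.INTER_CUBIC))
E
```

```text
clock: 4.18
eef_pos: [559.3, 78.5, 139.2]
ee_rot: [3.134, 0.702, 1.476]
contact_force: [-0.0, 0.9, 0.5]
width: 0.0
grip_force: 0.0
clock: 4.6
eef_pos: [555.0, 38.3, 91.9]
ee_rot: [3.135, 0.704, 1.477]
contact_force: [-0.3, -1.7, -0.3]
width: 0.3
grip_force: 0.0
(array([ 5.67920642, -1.37460567, 55.44289345]), array([ 0.00250515,  0.0044351 , -0.00456268])) [-36.78968743 121.57517379  91.93039195] [-0.25286114 -1.65876154 -0.30398569]
```

View pics/e1.png

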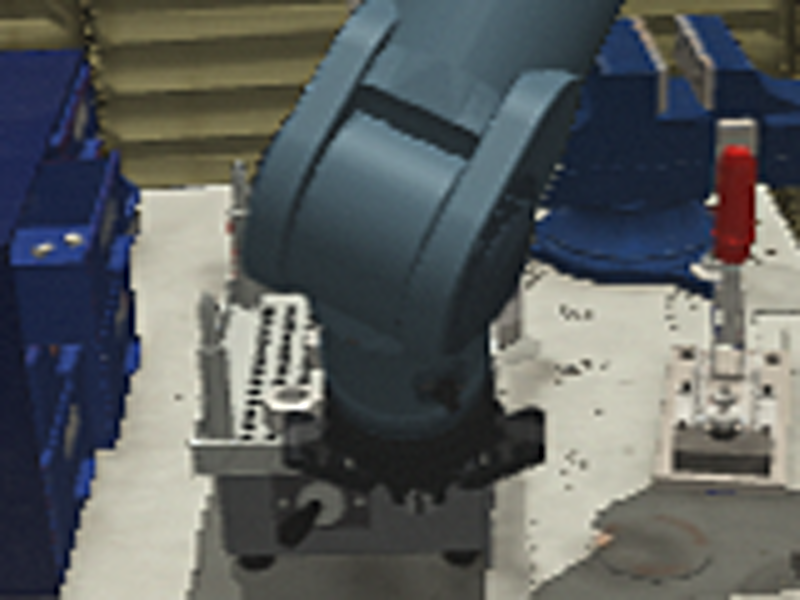

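The fingertips hang outside the rim in front of the lever. The lever at (300,522) appears to lean back, and I'll check that by touch.

```bash
python3 inch.py '1 -0.3 11 0 0 0;1 -0.3 11 0 0 0;1 -0.3 11 0 0 0;1 -0.3 11 0 0 0;1 -0.3 11 0 0 0;0 0 0 0 0 0; 0 0 0 0 0 0'
python3 - <<'E'
from h import *
p,r,s=pose();print(toD(p), s["contact_force"],delta(D((-38,90,46)),RS)[0])
E
```

```text
clock: 5.23
eef_pos: [552.0, 10.8, 47.4]
ee_rot: [3.134, 0.701, 1.48]
contact_force: [0.8, 0.9, 0.5]
width: -0.1
grip_force: 0.0
[-37.39569309  93.90611661  47.36660756] [0.75494587 0.92199577 0.47659571] [-2.10422567 -0.61996218  3.56067848]
```

```bash
python3 inch.py '0 2 0 0 0 0;0 2 0 0 0 0;0 2 0 0 0 0;0 2 0 0 0 0; 0 0 0 0 0 0'; python3 inch.py '0 2 0 0 0 0; 0 1 0 0 0 0; 0 0 0 0 0 0'
```

```text
clock: 5.65
eef_pos: [561.7, 11.5, 48.8]
ee_rot: [3.13, 0.699, 1.478]
contact_force: [-1.1, 0.4, 0.0]
width: -0.2
grip_force: 0.0
clock: 5.9
eef_pos: [564.1, 10.9, 48.5]
ee_rot: [3.131, 0.7, 1.479]
contact_force: [-0.3, -0.7, 0.2]
width: -0.1
grip_force: 0.0
```

```bash
for i in 1; do :; done; python3 inch.py '0 1 0 0 0 0;0 1 0 0 0 0;0 1 0 0 0 0; 0 0 0 0 0 0;0 0 0 0 0 0'; python3 inch.py '0 1 0 0 0 0;0 1 0 0 0 0; 0 0 0 0 0 0;0 0 0 0 0 0'
```

```text
clock: 6.32
eef_pos: [566.8, 10.7, 48.4]
ee_rot: [3.131, 0.7, 1.479]
contact_force: [0.0, -0.1, 0.1]
width: -0.0
grip_force: 0.0
clock: 6.65
eef_pos: [568.8, 10.5, 48.4]
ee_rot: [3.131, 0.7, 1.479]
contact_force: [1.0, 0.5, 0.1]
width: -0.2
grip_force: 0.0
```

```bash
python3 inch.py '0 1 0 0 0 0;0 1 0 0 0 0; 0 0 0 0 0 0;0 0 0 0 0 0'; python3 inch.py '0 1 0 0 0 0;0 1 0 0 0 0; 0 0 0 0 0 0;0 0 0 0 0 0'; python3 inch.py '0 1 0 0 0 0;0 1 0 0 0 0; 0 0 0 0 0 0;0 0 0 0 0 0'
```

```text
clock: 6.98
eef_pos: [570.8, 10.4, 48.4]
ee_rot: [3.131, 0.7, 1.479]
contact_force: [-0.1, -0.0, -0.5]
width: 0.0
grip_force: 0.0
clock: 7.32
eef_pos: [572.8, 10.2, 48.4]
ee_rot: [3.131, 0.7, 1.479]
contact_force: [-0.5, -0.3, -1.0]
width: 0.1
grip_force: 0.0
clock: 7.65
eef_pos: [574.8, 10.0, 48.5]
ee_rot: [3.131, 0.7, 1.479]
contact_force: [-1.9, 0.1, -0.5]
width: 0.0
grip_force: 0.0
```

```bash
python3 inch.py '0 0 0 0 0 0;0 0 0 0 0 0'; python3 inch.py '0 0.5 0 0 0 0;0 0 0 0 0 0;0 0 0 0 0 0'; python3 inch.py '0 0.5 0 0 0 0;0 0 0 0 0 0;0 0 0 0 0 0'
```

```text
clock: 7.82
eef_pos: [574.7, 10.0, 48.4]
ee_rot: [3.132, 0.7, 1.479]
contact_force: [1.1, -0.0, 0.1]
width: 0.1
grip_force: 0.0
clock: 8.07
eef_pos: [575.2, 9.9, 48.5]
ee_rot: [3.131, 0.7, 1.479]
contact_force: [0.2, -0.1, 0.3]
width: 0.2
grip_force: 0.0
clock: 8.32
eef_pos: [575.7, 9.9, 48.5]
ee_rot: [3.131, 0.7, 1.479]
contact_force: [0.1, -0.1, 0.2]
width: -0.3
grip_force: 0.0
```

```bash
for k in 1; do python3 inch.py '0 1 0 0 0 0;0 1 0 0 0 0;0 0 0 0 0 0;0 0 0 0 0 0'; done; python3 inch.py '0 1 0 0 0 0;0 1 0 0 0 0;0 0 0 0 0 0;0 0 0 0 0 0' ; python3 inch.py '0 1 0 0 0 0;0 1 0 0 0 0;0 0 0 0 0 0;0 0 0 0 0 0'
```

```text
clock: 8.65
eef_pos: [577.8, 9.7, 48.5]
ee_rot: [3.131, 0.7, 1.479]
contact_force: [0.0, -0.1, -0.4]
width: 0.2
grip_force: 0.0
clock: 8.98
eef_pos: [579.8, 9.6, 48.5]
ee_rot: [3.131, 0.7, 1.479]
contact_force: [0.1, -0.5, 0.7]
width: -0.1
grip_force: 0.0
clock: 9.32
eef_pos: [581.8, 9.4, 48.5]
ee_rot: [3.131, 0.7, 1.479]
contact_force: [0.9, 0.6, -0.5]
width: 0.1
grip_force: 0.0
```

```bash
python3 inch.py '0 1 0 0 0 0;0 1 0 0 0 0;0 0 0 0 0 0;0 0 0 0 0 0'; python3 inch.py '0 1 0 0 0 0;0 1 0 0 0 0;0 0 0 0 0 0;0 0 0 0 0 0'; python3 inch.py '0 1 0 0 0 0;0 1 0 0 0 0;0 0 0 0 0 0;0 0 0 0 0 0'
```

```text
clock: 9.65
eef_pos: [583.7, 9.2, 48.5]
ee_rot: [3.131, 0.7, 1.479]
contact_force: [-0.1, -0.0, 0.5]
width: 0.2
grip_force: 0.0
clock: 9.98
eef_pos: [585.7, 9.1, 48.6]
ee_rot: [3.131, 0.7, 1.479]
contact_force: [-0.5, 0.7, 0.7]
width: -0.1
grip_force: 0.0
clock: 10.32
eef_pos: [587.7, 8.9, 48.6]
ee_rot: [3.131, 0.7, 1.479]
contact_force: [-0.1, -0.1, 0.2]
width: -0.0
grip_force: 0.0
```

```bash
python3 inch.py '0 1 0 0 0 0;0 1 0 0 0 0;0 1 0 0 0 0;0 0 0 0 0 0;0 0 0 0 0 0'; python3 inch.py '0 1 0 0 0 0;0 1 0 0 0 0;0 1 0 0 0 0;0 0 0 0 0 0;0 0 0 0 0 0';  python3 inch.py '0 1 0 0 0 0;0 1 0 0 0 0;0 0 0 0 0 0;0 0 0 0 0 0'
```

```text
clock: 10.73
eef_pos: [590.7, 8.6, 48.6]
ee_rot: [3.131, 0.7, 1.479]
contact_force: [0.1, -0.0, 0.5]
width: -0.4
grip_force: 0.0
clock: 11.15
eef_pos: [593.7, 8.4, 48.6]
ee_rot: [3.131, 0.7, 1.479]
contact_force: [-0.4, 0.0, -0.3]
width: -0.0
grip_force: 0.0
clock: 11.48
eef_pos: [595.7, 8.2, 48.6]
ee_rot: [3.131, 0.7, 1.479]
contact_force: [-0.5, -0.2, -0.1]
width: 0.0
grip_force: 0.0
```

```bash
python3 inch.py '0 1 0 0 0 0;0 1 0 0 0 0;0 0 0 0 0 0;0 0 0 0 0 0';  python3 inch.py '0 1 0 0 0 0;0 1 0 0 0 0;0 0 0 0 0 0;0 0 0 0 0 0'
```

```text
clock: 11.82
eef_pos: [597.7, 8.0, 48.6]
ee_rot: [3.131, 0.7, 1.479]
contact_force: [0.2, 0.1, 0.5]
width: -0.3
grip_force: 0.0
clock: 12.15
eef_pos: [599.7, 7.9, 48.7]
ee_rot: [3.131, 0.7, 1.479]
contact_force: [-0.1, 0.3, -0.3]
width: -0.4
grip_force: 0.0
```

```bash
python3 inch.py '0 1 0 0 0 0;0 1 0 0 0 0;0 0 0 0 0 0;0 0 0 0 0 0';  python3 inch.py '0 1 0 0 0 0;0 1 0 0 0 0;0 0 0 0 0 0;0 0 0 0 0 0'
```

```text
clock: 12.48
eef_pos: [601.7, 7.7, 48.7]
ee_rot: [3.131, 0.7, 1.479]
contact_force: [-0.6, -0.2, -0.2]
width: -0.2
grip_force: 0.0
clock: 12.82
eef_pos: [603.7, 7.5, 48.7]
ee_rot: [3.131, 0.7, 1.479]
contact_force: [1.6, -0.6, 0.0]
width: 0.1
grip_force: 0.0
```

```bash
python3 inch.py '0 1 0 0 0 0;0 1 0 0 0 0;0 0 0 0 0 0;0 0 0 0 0 0';  python3 inch.py '0 1 0 0 0 0;0 0 0 0 0 0;0 0 0 0 0 0'
```

```text
clock: 13.15
eef_pos: [605.7, 7.3, 48.7]
ee_rot: [3.131, 0.7, 1.479]
contact_force: [0.6, -0.3, -0.8]
width: 0.2
grip_force: 0.0
clock: 13.4
eef_pos: [606.6, 7.3, 48.7]
ee_rot: [3.131, 0.7, 1.479]
contact_force: [0.0, 0.5, -0.3]
width: -0.3
grip_force: 0.0
```

```bash
python3 inch.py '-4 0 3 0 0 0;0 0 0 0 0 0;0 0 0 0 0 0';  python3 inch.py '0 1 0 0 0 0;0 1 0 0 0 0;0 0 0 0 0 0;0 0 0 0 0 0'
```

```text
clock: 13.65
eef_pos: [606.1, 1.4, 49.1]
ee_rot: [3.131, 0.701, 1.478]
contact_force: [0.4, 0.7, 0.2]
width: -0.5
grip_force: 0.0
clock: 13.98
eef_pos: [607.9, 2.2, 49.0]
ee_rot: [3.132, 0.7, 1.479]
contact_force: [-1.1, 0.1, 0.4]
width: 0.2
grip_force: 0.5
```

```bash
python3 inch.py '0 1 0 0 0 0;0 1 0 0 0 0;0 0 0 0 0 0;0 0 0 0 0 0';  python3 inch.py '0 1 0 0 0 0;0 1 0 0 0 0;0 0 0 0 0 0;0 0 0 0 0 0'
```

```text
clock: 14.32
eef_pos: [608.4, 2.0, 48.7]
ee_rot: [3.136, 0.701, 1.481]
contact_force: [-5.8, 1.4, 0.8]
width: -0.1
grip_force: 2.5
clock: 14.65
eef_pos: [608.7, 2.0, 48.6]
ee_rot: [3.14, 0.702, 1.482]
contact_force: [-7.9, -0.2, 3.8]
width: 0.0
grip_force: 3.9
```

Contact came at dryer x ≈ 19, against a firm stop, so the lever is already ON. I'll back away toward the front and withdraw.

```bash
python3 inch.py '0 -5 0 0 0 0;0 -12 0 0 0 0;0 -20 0 0 0 0;0 0 -20 0 0 0;0 0 -35 0 0 0;0 0 -35 0 0 0;0 0 -35 0 0 0;0 0 0 0 0 0'
python3 - <<'E'
from h import *
print(pose()[0]); f=robot.grab_frame("side"); im=f["color"][190:240,200:290,::-1]; cv2.imwrite("pics/e2.png",cv2.resize(im,None,fx=8,fy=8,interpolation=cv2.INTER_CUBIC))
up=pose()[0]+[0,0,90]; p,r,s=pose(); print(r.inv().apply([0,0,90]))
psi=1.087
TX,TY,TTH=466.,372.5,-.483
psi=np.pi/2+TTH; Rd=down(psi); print("untilted delta to tray z190",Rd.inv().apply(np.array([TX,TY,190])-up), "yaw rows about tool z (neg=+yaw):", psi-(np.pi/2+DTH))
E
```

```text
clock: 15.32
eef_pos: [585.9, 94.1, 150.2]
ee_rot: [3.116, 0.689, 1.478]
contact_force: [0.4, 2.3, 0.7]
width: -0.1
grip_force: 0.0
[585.86551976  94.07067731 150.18522361]
[-57.41999758   1.534363   -69.28628731]
untilted delta to tray z190 [ 194.14098542 -235.93350375   47.91865952] yaw rows about tool z (neg=+yaw): -0.395
```

View pics/e2.png

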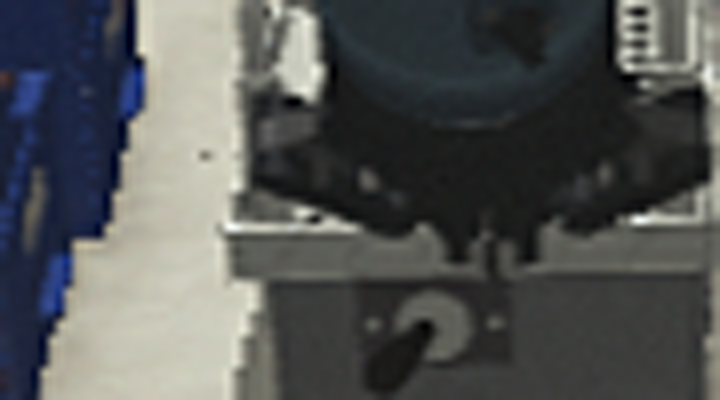

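Lever at (400,360) leans left, which is the back, so it is ON. Next is the tray.

```bash
python3 inch.py '-19 0.5 -23 0 0 0;-19 0.5 -23 0 0 0;-19 0.5 -23 0.004 0.12 0;0 0 0 0 0.12 0;0 0 0 0 0.12 0;0 0 0 0 0.12 0;0 0 0 0 0.12 0;0 0 0 0 0.09 0' 60; python3 inch.py '0 0 0 0 0 0.1;0 0 0 0 0 0.1;0 0 0 0 0 0.1;0 0 0 0 0 0.095;21 -26 5 0 0 0;21 -26 5 0 0 0;21 -26 5 0 0 0;21 -26 5 0 0 0'; python3 inch.py '21 -26 5 0 0 0;21 -26 5 0 0 0;21 -26 5 0 0 0;21 -26 5 0 0 0;0 0 0 0 0 0;0 0 0 0 0 0'
python3 - <<'E'
from h import *
print(delta([466,372.5,190],down(np.pi/2-.483)),delta([466,372.5,47],down(np.pi/2-.483))[0])
E
```

```text
clock: 16.03
eef_pos: [583.6, 82.3, 234.2]
ee_rot: [3.133, 0.008, 1.479]
contact_force: [-0.5, -1.1, -0.4]
width: 60.3
grip_force: 0.0
clock: 16.7
eef_pos: [529.3, 207.5, 211.2]
ee_rot: [3.132, 0.008, 1.085]
contact_force: [0.5, 0.5, -0.2]
width: 59.9
grip_force: 0.0
clock: 17.2
eef_pos: [474.5, 332.6, 189.8]
ee_rot: [3.134, 0.008, 1.094]
contact_force: [-0.1, -0.6, 0.2]
width: 60.0
grip_force: 0.0
(array([ 31.5803502 , -25.88214567,  -0.66244284]), array([0.00760525, 0.00780874, 0.00579289])) [ 32.70012119 -26.96643457 142.32906191]
```

```bash
python3 inch.py '16 -13 0 0.0075 0.0075 0.006;16 -13 0 0 0 0;0 0 35 0 0 0;0 0 35 0 0 0;0 0 35 0 0 0;0 0 20 0 0 0;0 0 10 0 0 0;0 0 7 0 0 0';python3 inch.py '0 0 0 0 0 0;0 0 0 0 0 0'
python3 - <<'E'
from h import *
print(delta([466,372.5,47],down(np.pi/2-.483)))
E
```

```text
clock: 17.87
eef_pos: [469.0, 368.4, 46.5]
ee_rot: [3.141, 0.003, 1.079]
contact_force: [0.6, 0.3, 0.3]
width: 59.6
grip_force: 0.0
clock: 18.03
eef_pos: [469.5, 371.4, 49.7]
ee_rot: [3.14, -0.002, 1.081]
contact_force: [1.1, 1.1, 0.0]
width: 59.9
grip_force: 0.0
(array([-0.71286597, -3.60723859,  2.68604852]), array([ 0.00170997, -0.00188981, -0.00668132]))
```

```bash
python3 inch.py '-0.5 -3.5 2 0 0 -0.006;0 0 0 0 0 0';python3 inch.py '0 0 0 0 0 0;0 0 0 0 0 0;0 0 0 0 0 0;0 0 0 0 0 0;0 0 0 0 0 0;0 0 0 0 0 0' 0; python3 inch.py '0 0 -2 0 0 0;0 0 -2 0 0 0;0 0 -5 0 0 0;0 0 -5 0 0 0;0 0 -5 0 0 0;0 0 0 0 0 0'
python3 - <<'E'
from h import *
p,r,s=pose();print(s["torque"],s["contact_force"],p)
f=robot.grab_frame("side"); im=f["color"][280:420,240:400,::-1]; cv2.imwrite("pics/e3.png",cv2.resize(im,None,fx=4,fy=4,interpolation=cv2.INTER_CUBIC))
E
```

```text
clock: 18.2
eef_pos: [465.0, 373.8, 48.2]
ee_rot: [3.14, -0.003, 1.089]
contact_force: [0.2, 0.1, -0.1]
width: 60.0
grip_force: 0.0
clock: 18.7
eef_pos: [465.8, 372.4, 47.4]
ee_rot: [3.14, -0.001, 1.088]
contact_force: [0.8, -1.9, 4.3]
width: 13.2
grip_force: 59.8
clock: 19.2
eef_pos: [465.1, 373.3, 66.7]
ee_rot: [3.141, -0.002, 1.088]
contact_force: [0.8, 0.3, -6.3]
width: 12.8
grip_force: 58.6
[ 0.1032596  -0.04669138 -0.0091659 ] [ 0.76047138  0.27509901 -6.33448028] [465.08892052 373.28001963  66.74192698]
```

View pics/e3.png

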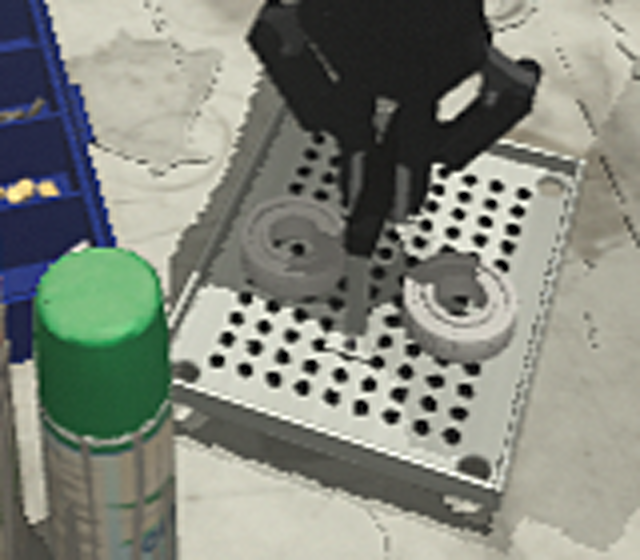

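```bash
python3 inch.py '0 0 -6 0 0 0;0 0 -11 0 0 0;0 0 -16 0 0 0;0 0 -21 0 0 0;0 0 -25 0 0 0;0 0 -25 0 0 0;0 0 -25 0 0 0;0 0 -25 0 0 0'; python3 inch.py '0 0 -22 0 0 0;0 0 -17 0 0 0;0 0 -12 0 0 0;0 0 -7 0 0 0;0 0 -3 0 0 0;0 0 0 0 0 0'
python3 - <<'E'
from h import *
exec(open("m.py").read().split("S=lambda")[0].split("import *")[1])
C=lambda x,y:(240+x/4-.4,280+y/4-.4)
t,th,res=fit([(66,86),(-66,86),(-66,-86)],[onz(fs,*C(*p),23) for p in [(185,370),(472,465),(551,186)]])
print(t,th,res,"tcp then 465.1 373.3 psi-pi/2 -.4828")
print(delta([581,-86,285],down(np.pi/2-.088)))
E
```

```text
clock: 19.92
eef_pos: [464.1, 372.6, 221.7]
ee_rot: [3.141, -0.0, 1.089]
contact_force: [-0.7, -0.1, -7.3]
width: 13.0
grip_force: 58.7
clock: 20.42
eef_pos: [464.5, 372.6, 280.8]
ee_rot: [3.141, -0.0, 1.088]
contact_force: [-0.4, -0.1, -7.1]
width: 12.8
grip_force: 58.7
[465.76243835 373.89923202] -0.48731712477410666 [[-0.7, 0.2], [0.2, -0.8], [0.5, 0.7]] tcp then 465.1 373.3 psi-pi/2 -.4828
(array([-351.33134657,  315.99044473,   -5.08085571]), array([-0.00095477,  0.00220405, -0.39450311]))
```

```bash
python3 inch.py '-4.5 4 0 0 0 0;-9 8 0 0 0 0;-13.4 12 0 0 0 0;-17.8 16 0 0 0 0;-20.8 18.7 0 0 0 0;-20.8 18.7 0 0 0 0;-20.8 18.7 0 0 0 0;-20.8 18.7 0 0 0 0'; python3 inch.py '-20.8 18.7 0 0 0 0;-20.8 18.7 0 0 0 0;-20.8 18.7 0 0 0 0;-20.8 18.7 0 0 0 0;-20.8 18.7 0 0 0 0;-20.8 18.7 0 0 0 0;-20.8 18.7 0 0 0 0;-20.8 18.7 0 0 0 0'; python3 inch.py '-17.8 16 0 0 0 0;-13.4 12 0 0 0 0;-9 8 0 0 0 -0.02;-4.5 4 0 0 0 -0.04;0 0 0 0 0 -0.06;0 0 0 0 0 -0.06;0 0 0 0 0 -0.06;0 0 0 0 0 -0.06'; python3 inch.py '0 0 0 0 0 -0.05;0 0 0 0 0 -0.03;0 0 0 0 0 -0.015;0 0 0 0 0 0;0 0 0 0 0 0'
python3 - <<'E'
from h import *
print(delta([581,-86,285],down(np.pi/2-.088)))
E
```

```text
clock: 21.18
eef_pos: [507.0, 202.9, 280.0]
ee_rot: [3.141, 0.002, 1.087]
contact_force: [-0.2, 0.4, -7.4]
width: 13.3
grip_force: 58.8
clock: 21.85
eef_pos: [561.6, -13.8, 280.1]
ee_rot: [-3.141, 0.001, 1.087]
contact_force: [1.0, 0.3, -6.6]
width: 12.8
grip_force: 58.8
clock: 22.52
eef_pos: [576.1, -70.5, 279.9]
ee_rot: [-3.14, 0.001, 1.39]
contact_force: [0.3, -0.1, -7.0]
width: 12.8
grip_force: 58.8
clock: 22.93
eef_pos: [576.6, -69.7, 280.4]
ee_rot: [-3.141, 0.0, 1.482]
contact_force: [-0.4, -0.3, -6.2]
width: 12.5
grip_force: 58.7
(array([-15.84835385,   5.7977637 ,  -4.6311318 ]), array([-0.00042897,  0.00040271, -0.00091786]))
```

Align over the posts and lower to just above the pins (underside about z 198), then look.

```bash
python3 inch.py '-4 1.5 5 0 0 0;-8 3 9 0 0 0;-4 1.3 10 0 0 0;0 0 8 0 0 0;0 0 3 0 0 0;0 0 0 0 0 0;0 0 0 0 0 0;0 0 0 0 0 0'
python3 - <<'E'
from h import *
print(delta([581,-86,209.4],down(np.pi/2-.088)))
a=robot.grab_frame("side")["color"][120:240,205:305,::-1]; b=robot.grab_frame("top")["color"][135:225,280:390,::-1]
A=cv2.resize(a,None,fx=5,fy=5,interpolation=cv2.INTER_CUBIC); cv2.imwrite("pics/e4.png",A)
cv2.imwrite("pics/e5.png",cv2.resize(b,None,fx=6,fy=6,interpolation=cv2.INTER_CUBIC))
E
```

```text
clock: 23.6
eef_pos: [582.0, -84.7, 246.3]
ee_rot: [3.14, -0.0, 1.484]
contact_force: [-0.4, 0.5, -6.9]
width: 12.8
grip_force: 58.8
(array([-1.3890009 , -0.91067865, 36.88022896]), array([ 0.00150246, -0.00026236,  0.00138956]))
```

View pics/e4.png

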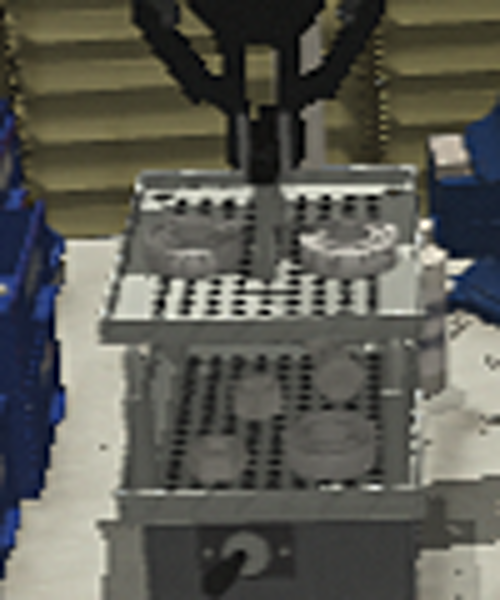

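The upper tray hovers level over the posts, with both bearings at (190,245) and (350,245). Its near-edge corners are at about (103,340) and (432,335), and the lower rim's are at (117,490) and (425,487). I'll do a numeric cross-check.

```bash
python3 - <<'E'
from h import *
f=robot.grab_frame("side"); C=lambda x,y:(205+x/5-.4,120+y/5-.4)
p=pose()[0]
for n,pts,z in (("upper",[(103,340),(432,335)],p[2]-47.4),("lower",[(115,492),(425,490)],112)):
    w=[onz(f,*C(*q),z) for q in pts]; print(n,[toD(x).round(1) for x in w])
# predicted pixels of lower/upper corners
for n,q in (("lowBL",(80,100,112)),("lowFL",(-80,100,112)),("upBL",(80,100,p[2]-47.4)),("upFL",(-80,100,p[2]-47.4))): print(n,(proj(f,D(q))-[205,120]+.4)*5)
print(toD(p))
E
python3 inch.py '-1 -0.7 0 0 0 0;0 0 1.5 0 0 0;0 0 1.5 0 0 0;0 0 1.5 0 0 0; 0 0 1.5 0 0 0;0 0 1.5 0 0 0;0 0 0 0 0 0;0 0 0 0 0 0'
```

```text
upper [array([ 80.1,  98.5, 199.2]), array([-82.6, 101.1, 199.2])]
lower [array([ 81.9,  98.3, 112. ]), array([-77.9, 103.1, 112. ])]
lowBL [118.29213179 493.6257082 ]
lowFL [428.9874566 486.853873 ]
upBL [102.75469795 341.2993511 ]
upFL [426.75385963 334.1028691 ]
[  0.94282871   1.08813449 246.61250199]
clock: 24.42
eef_pos: [580.6, -86.3, 238.1]
ee_rot: [3.142, 0.0, 1.483]
contact_force: [-0.1, 0.3, -5.8]
width: 13.1
grip_force: 58.7
```

```bash
python3 inch.py '0 0 1 0 0 0;0 0 1 0 0 0;0 0 1 0 0 0;0 0 0 0 0 0;0 0 0 0 0 0'; python3 inch.py '0 0 1 0 0 0;0 0 1 0 0 0;0 0 1 0 0 0;0 0 0 0 0 0;0 0 0 0 0 0'
python3 - <<'E'
from h import *
p,r,s=pose(); print(toD(p),s["contact_force"],s["torque"])
E
```

```text
clock: 24.83
eef_pos: [580.7, -86.3, 235.2]
ee_rot: [3.141, 0.0, 1.483]
contact_force: [-1.1, 0.2, -7.0]
width: 12.9
grip_force: 58.7
clock: 25.25
eef_pos: [581.1, -86.8, 232.5]
ee_rot: [3.14, 0.001, 1.483]
contact_force: [0.3, -0.9, -6.5]
width: 12.7
grip_force: 58.8
[ 1.96251597e-01 -7.61087169e-01  2.32516115e+02] [ 0.2590792  -0.88415243 -6.46954378] [-0.36869395 -0.15704894 -0.00885095]
```

```bash
python3 inch.py '0 0 1 0 0 0;0 0 1 0 0 0;0 0 1 0 0 0;0 0 0 0 0 0;0 0 0 0 0 0'; python3 inch.py '0 0 1 0 0 0;0 0 1 0 0 0;0 0 1 0 0 0;0 0 0 0 0 0;0 0 0 0 0 0'
python3 - <<'E'
from h import *
p,r,s=pose(); print(toD(p),s["contact_force"],s["torque"])
E
```

```text
clock: 25.67
eef_pos: [581.3, -87.1, 229.4]
ee_rot: [3.14, 0.001, 1.483]
contact_force: [1.5, -2.6, -6.4]
width: 13.0
grip_force: 58.8
clock: 26.08
eef_pos: [581.2, -86.9, 226.4]
ee_rot: [3.14, 0.001, 1.483]
contact_force: [3.3, -2.1, -4.9]
width: 13.0
grip_force: 58.9
[  0.2483612   -0.87681953 226.40673033] [ 3.30211344 -2.1496265  -4.90772461] [-0.93107988 -0.73888028  0.1760898 ]
```

```bash
python3 inch.py '-0.8 1 0 0 0 0;0 0 0 0 0 0;0 0 0 0 0 0'; python3 inch.py '0 0 1.5 0 0 0;0 0 1.5 0 0 0;0 0 1.5 0 0 0;0 0 0 0 0 0;0 0 0 0 0 0'
python3 - <<'E'
from h import *
p,r,s=pose(); print(toD(p),s["contact_force"],s["torque"])
E
```

```text
clock: 26.33
eef_pos: [581.4, -87.1, 226.1]
ee_rot: [-3.141, -0.0, 1.483]
contact_force: [1.4, -2.7, -5.9]
width: 12.6
grip_force: 58.9
clock: 26.75
eef_pos: [581.4, -87.0, 221.3]
ee_rot: [-3.141, -0.0, 1.483]
contact_force: [1.9, -2.5, -6.7]
width: 13.2
grip_force: 58.7
[  0.47997185  -0.99076984 221.27272036] [ 1.87906925 -2.52258102 -6.72023599] [-0.68739805 -0.48048054  0.11412209]
```

```bash
python3 inch.py '-1 0.6 1 0 0 0;0 0 1.5 0 0 0;0 0 1.5 0 0 0;0 0 1.5 0 0 0;0 0 0 0 0 0;0 0 0 0 0 0'; python3 inch.py '0 0 1.5 0 0 0;0 0 1.5 0 0 0;0 0 1 0 0 0;0 0 0 0 0 0;0 0 0 0 0 0'
python3 - <<'E'
from h import *
p,r,s=pose(); print(toD(p),s["contact_force"],s["torque"])
E
```

```text
clock: 27.25
eef_pos: [581.7, -87.6, 215.8]
ee_rot: [-3.141, -0.001, 1.483]
contact_force: [-0.3, -0.1, -6.3]
width: 12.7
grip_force: 58.7
clock: 27.67
eef_pos: [582.0, -88.1, 212.1]
ee_rot: [3.142, -0.0, 1.483]
contact_force: [0.2, 0.1, -6.2]
width: 12.9
grip_force: 58.7
[  1.20422635  -2.03438101 212.135961  ] [ 0.21598594  0.07987467 -6.18568223] [-0.04622476  0.00246425  0.03776271]
```

Forces are near zero, with about 3 mm left to the shoulders.

```bash
python3 inch.py '0 0 1 0 0 0;0 0 1 0 0 0;0 0 0 0 0 0;0 0 0 0 0 0'; python3 inch.py '0 0 1 0 0 0;0 0 0 0 0 0;0 0 0 0 0 0'; python3 inch.py '0 0 0.7 0 0 0;0 0 0 0 0 0;0 0 0 0 0 0'
```

```text
clock: 28.0
eef_pos: [582.1, -88.3, 210.2]
ee_rot: [3.141, 0.0, 1.483]
contact_force: [-0.4, -0.4, -6.9]
width: 13.2
grip_force: 58.7
clock: 28.25
eef_pos: [582.4, -88.2, 209.5]
ee_rot: [3.141, 0.0, 1.483]
contact_force: [0.2, -0.6, -6.7]
width: 12.9
grip_force: 58.8
clock: 28.5
eef_pos: [582.4, -88.3, 209.4]
ee_rot: [3.14, 0.0, 1.483]
contact_force: [-0.9, 0.1, -2.0]
width: 13.0
grip_force: 59.4
```

```bash
python3 inch.py '0 0 0.7 0 0 0;0 0 0 0 0 0;0 0 0 0 0 0';python3 inch.py '0 0 0.7 0 0 0;0 0 0 0 0 0;0 0 0 0 0 0'
python3 - <<'E'
from h import *
p,r,s=pose(); print(toD(p),s["contact_force"],s["torque"])
E
```

```text
clock: 28.75
eef_pos: [582.5, -88.3, 209.3]
ee_rot: [3.14, 0.001, 1.483]
contact_force: [-3.2, -0.8, 5.1]
width: 13.0
grip_force: 60.4
clock: 29.0
eef_pos: [582.5, -88.3, 209.2]
ee_rot: [3.14, 0.001, 1.483]
contact_force: [-5.9, 0.0, 7.1]
width: 12.9
grip_force: 60.9
[  1.68935731  -2.17859167 209.24834092] [-5.89012869  0.03002945  7.10139073] [ 0.01017405  1.2292795  -0.02995543]
```

Seated: it stopped at z 209.3 against an expected 209.4, and the load is taken. I'll ease off, release and rise.

```bash
python3 inch.py '0 0 -0.8 0 0 0;0 0 0 0 0 0'; python3 inch.py '0 0 0 0 0 0;0 0 0 0 0 0;0 0 0 0 0 0;0 0 0 0 0 0;0 0 0 0 0 0;0 0 0 0 0 0' 50; python3 inch.py '0 0 -5 0 0 0;0 0 -10 0 0 0;0 0 -20 0 0 0;0 0 -30 0 0 0;0 0 -30 0 0 0;0 0 -30 0 0 0;0 0 -20 0 0 0;0 0 0 0 0 0'; python3 inch.py '30 0 -10 0 0 0;30 0 -10 0 0 0;30 0 -10 0 0 0;30 0 -10 0 0 0;30 0 -10 0 0 0;30 0 0 0 0 0;30 0 0 0 0 0;0 0 0 0 0 0'
python3 - <<'E'
from h import *
f=robot.grab_frame("side");a=f["color"][120:240,205:305,::-1]; A=cv2.resize(a,None,fx=5,fy=5,interpolation=cv2.INTER_CUBIC); cv2.imwrite("pics/e6.png",A)
# edge rows: brightness profile down columns near both ends of the near rim, vs predicted rim bottom z162/top z176
for x in (70,-70):
    print(x,[proj(f,D((x,100,z))+[1.5,-2,0]).round(1).tolist() for z in (176,162)])
    u=int(proj(f,D((x,100,162)))[0]); print(u,f["color"].mean(2)[188:222,u].astype(int).tolist())
E
```

```text
clock: 29.17
eef_pos: [582.5, -88.3, 209.3]
ee_rot: [3.14, 0.001, 1.483]
contact_force: [-5.5, -0.2, 6.4]
width: 13.2
grip_force: 60.5
clock: 29.67
eef_pos: [582.4, -88.2, 207.9]
ee_rot: [3.141, -0.0, 1.483]
contact_force: [-0.1, -1.3, -0.4]
width: 50.4
grip_force: 0.0
clock: 30.33
eef_pos: [585.4, -87.8, 360.6]
ee_rot: [3.129, 0.001, 1.483]
contact_force: [-0.5, 0.8, 0.9]
width: 50.2
grip_force: 0.0
clock: 31.0
eef_pos: [598.4, 130.8, 403.4]
ee_rot: [-3.141, -0.006, 1.496]
contact_force: [-0.0, 1.1, 0.0]
width: 50.1
grip_force: 0.0
70 [[229.4, 195.8], [229.9, 200.8]]
230 [112, 104, 98, 93, 110, 105, 119, 120, 209, 77, 89, 82, 81, 85, 95, 91, 109, 107, 128, 130, 128, 101, 115, 79, 84, 66, 68, 59, 54, 71, 204, 79, 90, 82]
-70 [[285.4, 194.6], [285.5, 199.5]]
286 [203, 183, 182, 184, 91, 95, 98, 107, 86, 88, 83, 85, 67, 72, 69, 71, 70, 69, 68, 69, 69, 69, 71, 73, 74, 79, 78, 78, 79, 87, 84, 85, 88, 83]
```

Run:
```python
from h import *
f=robot.grab_frame("side"); g=f["color"].mean(2)
off=np.array([1.5,-2,0])
for x in range(75,-80,-15):
    u,v=proj(f,D((x,100,176))+off); c=g[int(v)-6:int(v)+9,int(round(u))]; k=np.argmin(np.diff(c)); print(x,round(u),"pred",round(v,1),"edge",int(v)-6+k, c.astype(int).tolist())
# from top: bearings & pins
t=robot.grab_frame("top"); q=t["color"]
cn=cv2.cvtColor(q,cv2.COLOR_RGB2GRAY)
for xx in (36,-36): print(proj(t,D((xx,0,170))))
x0,y0=295,145; big=cv2.resize(cn[y0:y0+80,x0:x0+90],None,fx=4,fy=4,interpolation=cv2.INTER_CUBIC)
h=cv2.HoughCircles(cv2.GaussianBlur(big,(5,5),1),cv2.HOUGH_GRADIENT,1,60,param1=80,param2=18,minRadius=30,maxRadius=50)
print(None if h is None else [( (toD(onz(t,x0+a/4,y0+b/4,181))).round(0).tolist(), r/4*2.55) for a,b,r in h[0]])
```

```text
75 227 pred 195.9 edge 196 [169, 207, 213, 154, 139, 123, 128, 154, 75, 86, 87, 87, 143, 198, 192]
60 233 pred 195.7 edge 196 [185, 174, 115, 122, 123, 120, 101, 192, 67, 78, 86, 87, 75, 81, 80]
45 239 pred 195.6 edge 196 [43, 186, 118, 193, 168, 206, 179, 205, 78, 86, 85, 86, 70, 80, 79]
30 245 pred 195.5 edge 196 [180, 191, 190, 205, 204, 205, 206, 158, 83, 86, 91, 89, 44, 68, 55]
15 251 pred 195.3 edge 194 [208, 207, 204, 203, 206, 204, 102, 124, 79, 87, 89, 97, 59, 61, 25]
0 257 pred 195.2 edge 191 [128, 120, 175, 122, 177, 144, 118, 91, 87, 85, 85, 89, 101, 102, 99]
-15 263 pred 195.1 edge 191 [141, 29, 144, 21, 114, 30, 75, 87, 86, 85, 87, 88, 78, 79, 79]
-30 269 pred 194.9 edge 191 [17, 153, 16, 194, 6, 151, 6, 48, 85, 90, 88, 85, 81, 39, 92]
-45 275 pred 194.8 edge 193 [57, 202, 120, 190, 58, 217, 31, 109, 87, 88, 86, 89, 48, 15, 83]
-60 281 pred 194.7 edge 192 [198, 200, 145, 191, 171, 93, 80, 120, 85, 89, 84, 87, 70, 64, 73]
-75 287 pred 194.5 edge 190 [206, 211, 211, 95, 105, 106, 106, 105, 86, 88, 84, 79, 58, 73, 150]
[336.1736146  168.01966722]
[334.55947747 194.16411606]
None
```

The rim edge is level across its length and within a pixel of its predicted seated height. The robot is clear, so I'm handing in.

```bash
python3 -c "
from bench import robot
print(robot.sign_off())"
```

```text
the job is handed in; nothing more can be done
None
```

The job is handed in at about 31 s: by touch the blower lever was already ON, so I left it ON (about 8 N against its stop while feeling), and the tray sits level and fully down on all four posts. Both bearings were in the tray in the last picture just before lowering; I did not confirm them after release.

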